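# Mix the tomato sample and balance the paddle on its rest

## Task

Pick up the blue-handled paddle, tip it blade-down into the pan until the blade touches the pan's floor, and with it stir the washed cherry tomatoes gently until the colours are mixed: whether you halve the pan along its two handles or across them, every half holds at least one red and one yellow. Keep every tomato in the pan, keep your fingers off them and do not shove the pan away; then lay the paddle across the round bar of the rest, balanced there so that both its ends stay clear of the table. Leave the jar, bottle, cup and brush alone.

Things in the scene. Friction and masses are not known exactly. Their poses are not given: they have to be found in the camera images.
- pan: loose round aluminium pan, 212 mm across, 45 mm high, flat inner floor 4 mm up of radius 58 mm, then sloping up to 18 mm at radius 87 mm, then steeper to radius 101 at the rim, 0.9 kg; two dark loop handles on two sides, reaching 120 mm from the centre, 42 mm high. Origin: centre of the underside; x along the line through the handles. At first the reds lie on its +y side, the yellows on -y
- paddle: loose straight stirring paddle, 270 mm long: blue handle 190 mm long, 16 mm wide, 14 mm thick, and a flat white blade 80 mm long, 28 mm wide, 8 mm thick; about 70 g; lies flat on the table. Origin: middle of its length, on its underside; x runs from the tail of the handle to the tip of the blade, z up as it lies
- paddle_tip (a point): middle of the blade's end, 135 mm from the paddle's origin along x, 4 mm above its underside
- paddle_tail (a point): end of the handle, 135 mm from the paddle's origin along -x, 7 mm above its underside
- paddle_balance (a point): the paddle's centre of mass: at the middle of its length, 135 mm from either end, 6 mm above its underside
- rest: fixed paddle rest: a lying round steel bar 60 mm in diameter and 160 mm long with round ends, on a grey base 140 x 80 mm. Origin: centre of the base's underside, on the table; the bar runs along x
- rest_crest (a point): the middle of the bar's top line, 75 mm above the table (the straight top line runs 50 mm either way along the rest's x)
- red0: loose red cherry tomato: a firm, wet and slippery ball 32 mm across, 18 g; origin at its centre
- red1: loose red cherry tomato: a firm, wet and slippery ball 32 mm across, 18 g; origin at its centre
- red2: loose red cherry tomato: a firm, wet and slippery ball 32 mm across, 18 g; origin at its centre
- red3: loose red cherry tomato: a firm, wet and slippery ball 32 mm across, 18 g; origin at its centre
- yellow0: loose yellow cherry tomato: a firm, wet and slippery ball 32 mm across, 18 g; origin at its centre
- yellow1: loose yellow cherry tomato: a firm, wet and slippery ball 32 mm across, 18 g; origin at its centre
- yellow2: loose yellow cherry tomato: a firm, wet and slippery ball 32 mm across, 18 g; origin at its centre
- yellow3: loose yellow cherry tomato: a firm, wet and slippery ball 32 mm across, 18 g; origin at its centre
- jar: bystander: small glass jar with a yellow cap, 64 mm across, 100 mm high; origin at the centre of its underside
- bottle: bystander: full red juice bottle, 66 mm across, 230 mm high; origin at the centre of its underside
- cup: bystander: steel cup, 72 mm across, 85 mm high; origin at the centre of its underside
- brush: bystander: cleaning brush about 200 mm long with a green handle lying on the table; origin at the middle of its length, on its underside
Mind the look-alikes: they are no part of the job. Leave any grey look-alike of the yellow3 alone.

How it is judged (in metres and radians):
On the way, in this order (a step that is already met when the one before it is completed fails the run):
1. the paddle's blade, inside the pan, touches the pan's floor (horizontal distance between paddle_tip and pan below 0.088 m and z of paddle_tip in the frame of pan below 0.014 m and contact force between paddle and pan above 0.3 N), for 0.05 s.
2. the colours are mixed while the blade is still among the tomatoes: each half of the pan, along the handles and across them, holds at least one red and one yellow (horizontal distance between paddle_tip and pan below 0.088 m and z of paddle_tip in the frame of pan below 0.035 m and x of any of red0, red1, red2, red3 in the frame of pan below 0 m and x of any of yellow0, yellow1, yellow2, yellow3 in the frame of pan below 0 m and x of any of red0, red1, red2, red3 in the frame of pan above 0 m and x of any of yellow0, yellow1, yellow2, yellow3 in the frame of pan above 0 m and y of any of red0, red1, red2, red3 in the frame of pan below 0 m and y of any of yellow0, yellow1, yellow2, yellow3 in the frame of pan below 0 m and y of any of red0, red1, red2, red3 in the frame of pan above 0 m and y of any of yellow0, yellow1, yellow2, yellow3 in the frame of pan above 0 m), for 0.2 s.
At the end, for the whole second after the job is handed in: Paddle at rest on the bar, centre of mass over 70 mm high and within 90 mm of the crest's middle, tip and tail over 20 mm above the table; all tomatoes in the pan, a red and a yellow in each half along and across the handles; pan upright, within 50 mm of its start (height (world z) of each of paddle_tip, paddle_tail above 0.02 m and height (world z) of paddle_balance above 0.07 m and contact force between paddle and rest above 0.2 N and horizontal distance between paddle_balance and rest_crest below 0.09 m and linear speed of paddle below 0.03 m/s and distance between each of red0, red1, red2, red3, yellow0, yellow1, yellow2, yellow3 and pan below 0.09 m and x of any of red0, red1, red2, red3 in the frame of pan below 0 m and x of any of yellow0, yellow1, yellow2, yellow3 in the frame of pan below 0 m and x of any of red0, red1, red2, red3 in the frame of pan above 0 m and x of any of yellow0, yellow1, yellow2, yellow3 in the frame of pan above 0 m and y of any of red0, red1, red2, red3 in the frame of pan below 0 m and y of any of yellow0, yellow1, yellow2, yellow3 in the frame of pan below 0 m and y of any of red0, red1, red2, red3 in the frame of pan above 0 m and y of any of yellow0, yellow1, yellow2, yellow3 in the frame of pan above 0 m and angle between pan's own z axis and vertical below 0.1 rad and distance of pan from where it was at the start of the episode below 0.05 m); the robot touches nothing.
It fails at once if the paddle presses on the pan with more than 25 N (contact force between paddle and pan above 25 N).
It fails at once if the pan is shoved more than 50 mm or tipped by more than 0.35 rad (distance of pan from where it was at the start of the episode above 0.05 m or angle between pan's own z axis and vertical above 0.35 rad).
It fails at once if the fingers touch a tomato (contact force between the fingers and red0 above 0.3 N or contact force between the fingers and red1 above 0.3 N or contact force between the fingers and red2 above 0.3 N or contact force between the fingers and red3 above 0.3 N or contact force between the fingers and yellow0 above 0.3 N or contact force between the fingers and yellow1 above 0.3 N or contact force between the fingers and yellow2 above 0.3 N or contact force between the fingers and yellow3 above 0.3 N).
It fails at once if a tomato leaves the pan (distance between any of red0, red1, red2, red3, yellow0, yellow1, yellow2, yellow3 and pan above 0.13 m).
It fails at once if the jar, bottle, cup or brush is moved by more than 30 mm (distance of any of jar, bottle, cup, brush from where it was at the start of the episode above 0.03 m).
It also fails if it takes over 72 s, if anything falls off the work surface, if the arm or the gripper's body presses on something with over 40 N, if the wrist force passes 120 N, or if a joint passes its speed limit or range.

## Robot

A 6-joint arm with a two-finger parallel gripper is mounted at the origin on the work surface. World frame = base frame: x ahead of the robot, y to its left, z up, the work surface at z = 0. Lengths are in mm, angles in degrees, forces in N, time in s.
With the tool pointing down it reaches from about 350 to 850 mm from the base axis. Payload 8.1 kg.
Tool frame: the origin (TCP) lies midway between the tips of the shut fingers; the grasp point (between the pads) lies 19 mm behind it (r.pinch_z is the distance from the TCP to the grasp point, in mm); z points along the fingers, y is the line along which they close (so a half turn about z gives the same grasp; the last joint's range is limited). The gripper opens to 85 mm and grips with 20 to 120 N. Pads are 22 mm wide; open, the fingers measure 114 mm over their backs; the gripper's body (76 mm by 85 mm) begins 54 mm behind the grasp point. The pads swing forward as they close: fully open they stand 13 mm farther back than shut.
Start: joints at [71.711, 7.471, 85.268, -0, 87.261, -4.893], TCP at [138.983, 583.686, 231.292] pointing down, gripper open.
Joint ranges: [-169.43, 169.43], [-51.17, 129.36], [1.28, 143.12], [-76.62, 256.62], [0, 156.53], [-152.29, 152.29]. Speed limits (degrees/s): [136.94, 136.94, 159.86, 180, 180, 180].

## Interface

Orientations are given as [roll, pitch, yaw] about the fixed x, y, z axes, in that order (R = Rz(yaw) Ry(pitch) Rx(roll)).
In Python, from bench import r gives the robot as it stands.
- The arm moves only by the shell command python3 -m jog 'ROWS' [OPENING] [FORCE]. ROWS is JSON, one flat list of numbers, 6 for each row, row after row: the shift along the tool's x, y, z in m, then the turn, a rotation vector about the tool's x, y, z in rad. A call has 1 to 8 rows; each row is the pose to reach, as a shift and turn from the pose commanded when the call began, along the tool's axes at that moment; what a row does not reach only later rows make up. A row lasts 1/8 s, in which the tool goes at most 62.5 mm and 10.7 degrees, less where a joint would pass 70% of its speed; a pose out of reach is approached as far as the arm can. A call with a gripper value outside its range is refused whole. OPENING is the opening, from -1 (shut) to 1 (fully open), set as the call begins (- or left out, the last holds). The fingers move at their own pace and stop on an object; FORCE is the grip in N (left out, the last holds). Time passes only in rows, so rows that repeat a pose let the fingers close. It gives the time, the measured TCP pose, the force, the opening and the grip force at its end, in the units of the state.
- r.sense(): the state, without advancing time (a new reading comes with each control period).
- r.snapshot(name): name is "scene" or "top"; returns a dict with "pixels" (480x640x3 uint8, red, green, blue), "range_z" (480x640 float32, mm along the optical axis (not along the pixel's ray), 0 where there is no reading), "K" (3x3 intrinsics, pixels), "rvec" (rotation vector, rad) and "tvec" (3), from world to camera coordinates, as OpenCV has them. Camera axes: x right, y down, z forward; pixel columns grow to the right and rows downward; lengths in mm; the calibration is good to about 2 mm. A picture is of the moment at which its call begins.
- r.hand_in(): hands the job in; it is judged then, once.
Trained networks look in a picture, given as the dict that the camera call returned (one of the last four; its "shot" number tells which), for a name from the list of things; names that differ only in an ending like _2 or _b are one class to them, and where a whole thing is asked for, a point or a joint stands for the part that bears it (a point fixed in the world has none). Each returns a list of dicts, best first, with "score" (0 to 1); they miss things now and then, are a little off and sometimes report something else, mostly with a low value. They report only what shows in the picture. A call takes as long as a camera call. They do not tell look-alikes from the thing itself.
- r.look_for(picture, target): "bbox" ([left, top, right, bottom] in pixels, round what is visible of it).
- r.outline_of(picture, target): "region" (480x640 bool, what is visible of it) and "bbox" ([left, top, right, bottom] in pixels, round what is visible of it).
The state is a dict: "time": time; "joint_pos": joint angles; "qd": joint speeds; "joint_efforts": joint torques, N m; "tool_pos": TCP position; "tcp_rot": TCP orientation; "ft_force": force on the tool from outside, world axes, zero at the start; "wrist_torque": the same for the moment, N m; "finger_gap": finger opening in mm; "grip_force": force on a finger pad.
Only numpy, scipy, OpenCV 4.12 (cv2) and the standard library are available. Lean on these libraries where they do the work, as an engineer would, in place of code of your own. Each camera call takes 0.05 s, during which the arm holds its last target. There are 200 camera calls.

## Working session

There is one attempt and no reset: what is moved stays moved. The work goes in short steps, Python scripts to look and compute and a shell command to move; the robot and the scene stay as the last step left them, time stands still between calls to the robot, and variables do not carry over. Pictures are saved under pics/ and viewed, at most 10 in all, crops included, and the job is handed in when it is done.

```bash
mkdir -p pics; ls; cat > h.py <<'E'
import numpy as np, cv2
from bench import r
def cam(p):
    R=cv2.Rodrigues(np.array(p["rvec"],float))[0]; return R,np.array(p["tvec"],float).ravel(),np.array(p["K"],float)
def cloud(p):
    R,t,K=cam(p); z=p["range_z"].astype(float); v,u=np.mgrid[0:480,0:640]
    c=np.stack([(u-K[0,2])/K[0,0]*z,(v-K[1,2])/K[1,1]*z,z],-1)
    w=(c-t)@R; w[z<=0]=np.nan; return w
def save(p,n,box=None,s=1):
    im=p["pixels"][...,::-1]
    if box: a,b,c,d=box; im=im[b:d,a:c]
    cv2.imwrite("pics/"+n,cv2.resize(im,None,fx=s,fy=s,interpolation=cv2.INTER_CUBIC))
E
python3 - <<'E'
from h import *
for n in ("top","scene"):
    p=r.snapshot(n); save(p,n+"0.png"); w=cloud(p)
    R,t,K=cam(p); print(n,"cam at",-R.T@t)
    for k in ["pan","paddle","rest","red0","yellow0","jar","bottle","cup","brush"]:
        for o in r.outline_of(p,k)[:6 if k[-1]=='0' else 2]:
            m=o["region"]; q=w[m]; q=q[~np.isnan(q[:,0])]
            print(k,round(o["score"],2),o["bbox"],np.round(np.median(q,0)),np.round(q.max(0)) if len(q) else '')
print(r.sense())
E
```

```text
pics
top cam at [531.30382244 -13.83573729 939.05827353]
pan 0.62 [94.2, 196.7, 208.6, 329.5] [570. 296.  18.] [693. 410.  50.]
pan 0.34 [427.4, 238.1, 483.3, 329.8] [ 551. -254.   66.] [ 630. -220.   79.]
paddle 0.92 [237.6, 312.3, 383.3, 352.9] [454.  22.  13.] [487. 131.  20.]
paddle 0.19 [334.3, 89.2, 361.3, 192.0] [783. -70.  18.] [916. -49.  26.]
rest 0.86 [429.5, 240.3, 482.5, 328.8] [ 551. -254.   66.] [ 636. -220.   79.]
rest 0.52 [171.6, 239.5, 185.7, 257.4] [599. 238.  32.] [615. 255.  39.]
red0 0.82 [148.4, 230.0, 163.5, 248.9] [620. 278.  32.] [636. 296.  40.]
red0 0.56 [119.3, 269.8, 135.7, 286.1] [543. 325.  32.] [558. 348.  42.]
red0 0.49 [128.4, 236.4, 150.3, 255.1] [610. 313.  32.] [627. 329.  43.]
yellow0 0.83 [170.3, 238.8, 183.7, 257.1] [599. 238.  32.] [617. 255.  39.]
yellow0 0.78 [202.3, 157.3, 222.4, 173.6] [755. 179.  27.] [771. 195.  38.]
yellow0 0.68 [248.6, 262.3, 265.4, 278.3] [563.  94.  27.] [580. 111.  37.]
yellow0 0.66 [170.9, 260.9, 190.3, 276.9] [563. 231.  31.] [579. 255.  42.]
yellow0 0.58 [163.3, 279.8, 179.6, 293.1] [533. 247.  33.] [547. 262. 
[... 2131 characters left out ...]
8. 258.  41.]
{'time': 1.0, 'joint_pos': array([ 7.17117830e+01,  7.46815296e+00,  8.52681038e+01,  4.51889516e-05,
        8.72609387e+01, -4.89356929e+00]), 'qd': array([ 0.03740343,  0.03061078, -0.02821319,  0.08235668, -0.0998549 ,
       -0.00494877]), 'joint_efforts': array([-1.07693595e-04, -5.69335413e+01, -5.00875282e+01, -1.62048777e-04,
        1.34196758e-03,  3.75263383e-06]), 'tool_pos': array([138.98008444, 583.69065395, 231.32074544]), 'tcp_rot': array([1.79997202e+02, 1.94261813e-04, 1.66605350e+02]), 'ft_force': array([ 0.31791467, -0.80531727,  0.74382033]), 'wrist_torque': array([ 0.02246583, -0.00277784,  0.04401335]), 'grip_force': 0.0, 'finger_gap': 85.19919378295997}
```

View pics/top0.png

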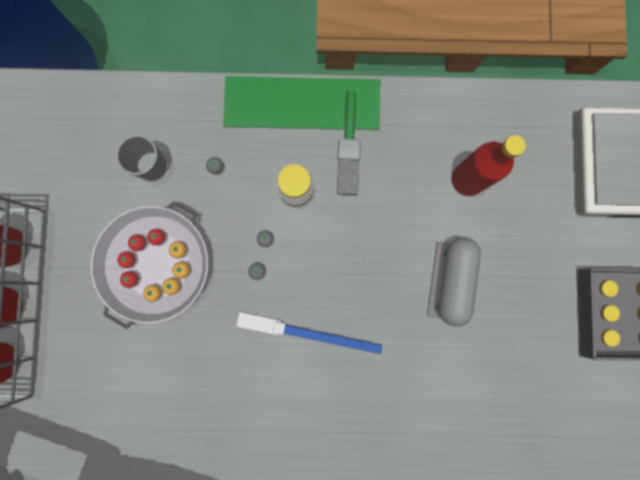

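```bash
cat > w.py <<'E'
from h import *
def pan(p,w):
    # rim fit
    z=w[...,2]; m=(z>38)&(z<52)&(np.hypot(w[...,0]-575,w[...,1]-295)<135)
    return w[m]
E
python3 - <<'E'
from h import *
p=r.snapshot("top"); w=cloud(p); save(p,"crop0.png",(80,180,400,370),2.4)
hsv=cv2.cvtColor(p["pixels"],cv2.COLOR_RGB2HSV)
o=r.outline_of(p,"paddle")[0]["region"]
q=w[o]; q=q[(q[:,2]>3)&(q[:,2]<25)]
(c,s,a)=cv2.minAreaRect(q[:,:2].astype(np.float32)); print("paddle",c,s,a)
b=cv2.boxPoints((c,s,a)); print(np.round(b)); 
blue=w[o&(hsv[...,0]>95)&(hsv[...,0]<130)&(hsv[...,1]>100)]; wh=w[o&(hsv[...,1]<60)]
for n,g in(("blue",blue),("white",wh)): print(n,len(g),np.nanmean(g,0),np.nanmin(g,0),np.nanmax(g,0))
x=w[...,0];y=w[...,1];z=w[...,2]
m=(z>38)&(z<55)&(np.hypot(x-573,y-293)<130)&(np.hypot(x-573,y-293)>85)
from scipy.optimize import least_squares
g=w[m]
f=least_squares(lambda v:np.hypot(g[:,0]-v[0],g[:,1]-v[1])-v[2],[573,293,103],loss="soft_l1").x
print("pan",f)
d=np.hypot(x-f[0],y-f[1]); dk=(d>106)&(d<124)&(z>25)&(z<55)
print("handles",[ (round(float(np.degrees(np.arctan2(yy-f[1],xx-f[0])))),round(float(zz))) for xx,yy,zz in w[dk]][::3])
m=(z>60)&(z<90)&(np.hypot(x-555,y+255)<110); g=w[m]; print("rest",cv2.minAreaRect(g[:,:2].astype(np.float32)),np.percentile(g[:,2],98))
E
```

```text
paddle (450.8528137207031, -2.867645263671875) (269.533203125, 28.13829231262207) 79.85057830810547
[[ 413. -133.]
 [ 441. -138.]
 [ 488.  127.]
 [ 461.  132.]]
blue 816 [442.59818844 -46.79254243  14.1991135 ] [ 420.54108279 -134.55414202    6.01821075] [464.23220618  40.79470624  20.02272305]
white 814 [464.18069724  74.63232383   8.43868085] [ 415.57456516 -138.23107614   -3.08277971] [487.48950077 132.236974    18.13503654]
pan [570.62212433 283.35754061 101.59440431]
handles [(-18, 40), (-18, 39), (-16, 39), (-19, 44), (-21, 40), (-17, 42), (-20, 43), (-22, 40), (-15, 39), (-18, 42), (-20, 41), (-23, 42), (-25, 39), (-16, 45), (-17, 38), (-23, 42), (-26, 43), (-13, 41), (-16, 43), (-23, 42), (-26, 41), (-28, 39), (-24, 37), (-27, 41), (-30, 42), (-27, 39), (-30, 41), (-32, 41), (-30, 41), (-33, 44), (-31, 43), (-33, 41), (-35, 42), (-34, 44), (-36, 43), (-35, 44), (-36, 42), (-39, 43), (-37, 41), (-39, 40), (-37, 41), (-40, 41), (-40, 42), (-41, 39), (-42, 42), (-42, 44), (-41, 40), (-42, 43), (-43, 41), (-44, 42), (-44, 41), (76, 42), (135, 40), (136, 40), (138, 41), (137, 43), (139, 39), (138, 41), (138, 42), (138, 43), (140, 42), (140, 41), (140, 43), (141, 42), (140, 42), (142, 42), (144, 40), (142, 44), (144, 43), (143, 42), (145, 42), (147, 43), (145, 41), (147, 39), (150, 42), (147, 41), (149, 41), (148, 43), (150, 42), (152, 41), (150, 41), (152, 40), (154, 40), (152, 44), (154, 42), (156, 42), (165, 43), (154, 44), (155, 39), (158, 40), (164, 40), (167, 41), (156, 43), (158, 42), (162, 44), (164, 41), (155, 40), (158, 43), (160, 42), (163, 40), (165, 37), (159, 43), (161, 41), (164, 41), (161, 46), (163, 42), (162, 44)]
rest ((551.2449951171875, -267.2177429199219), (54.16512680053711, 151.45196533203125), 81.94751739501953) 76.9130211320503
```

The pan holds 4 reds at about (125–157, 237–280) and 4 yellows at about (152–181, 250–293). The three dark grey balls at (215,165), (265,238) and (257,271) lie outside the pan, so they are the look-alikes and stay put. The paddle lies at (238–382, 313–352), blade to the left, and the rest is at (458,282).

```bash
cat >> h.py <<'E'
from scipy.spatial.transform import Rotation as Ro
def go(pos,yaw,tilt=0,grasp=False):
    """shift (m) and rotvec from present measured pose to TCP pos; tool x=paddle dir at yaw, tilted blade-down by tilt"""
    s=r.sense(); R0=Ro.from_euler("xyz",s["tcp_rot"],degrees=True)
    R1=Ro.from_euler("z",yaw,degrees=True)*Ro.from_euler("x",180,degrees=True)*Ro.from_euler("y",-tilt,degrees=True)
    d=R0.inv().apply(np.array(pos,float)-s["tool_pos"])/1000
    return np.round(d,4), np.round((R0.inv()*R1).as_rotvec(),4)
E
python3 - <<'E'
from h import *
print(go([439.5,-66.9,110],79.85))
p=r.snapshot("top"); w=cloud(p); x,y,z=w[...,0],w[...,1],w[...,2]
m=(z>50)&(z<90)&(np.hypot(x-551,y+260)<110); g=w[m]
from scipy.optimize import least_squares
def f(v): # point (551,yc), angle a, height zc, radius 30 
    n=np.array([-np.sin(v[1]),np.cos(v[1])]); d=(g[:,:2]-[551,v[0]])@n
    return np.hypot(d,g[:,2]-v[2])-30
s=least_squares(f,[-260,-.14,45],loss="soft_l1").x; print("bar y at x=551",s[0],np.degrees(s[1]),s[2]); a=s[1]
t=(g[:,:2]-[551,s[0]])@[np.cos(a),np.sin(a)]; print("along",np.percentile(t,[1,99]))
# paddle blade/handle centreline
o=r.outline_of(p,"paddle")[0]["region"]; q=w[o]; q=q[q[:,2]>5]; u=np.array([np.cos(np.radians(79.85)),np.sin(np.radians(79.85))])
tt=(q[:,:2]-[450.9,-2.9])@u; l=(q[:,:2]-[450.9,-2.9])@[-u[1],u[0]]
for a0 in range(-130,60,30): k=(tt>a0)&(tt<a0+30); print(a0,np.round(np.percentile(l[k],[3,50,97]),1))
E
```

```text
(array([-0.4431, -0.5633,  0.1213]), array([0.    , 0.    , 1.5141]))
bar y at x=551 -268.4708888701618 -7.905751530642139 44.460705002094315
along [-74.79272245  73.50617797]
-130 [-6.   1.7  9.4]
-100 [-6.1  1.2  8.9]
-70 [-6.5  1.   8.8]
-40 [-6.7  0.8  8.6]
-10 [-6.8  0.7  8.2]
20 [-7.3  0.1  8.2]
50 [-12.1   0.2  12.8]
```

View pics/crop0.png

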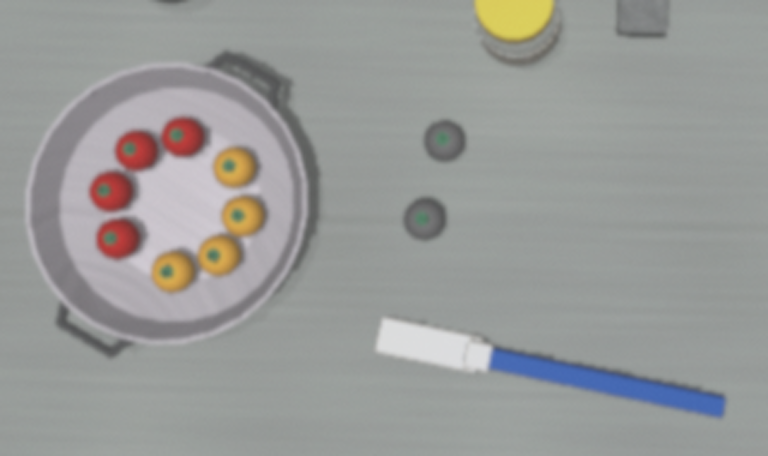

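The crop shows the paddle lying clear, blade end at (378,335) and handle end at (722,405). The pan holds four reds and four yellows, and the grey look-alikes at (445,140) and (425,218) are outside it. Moving to the handle now.

```bash
python3 -m jog '[-0.443,-0.563,0.05,0,0,1.515,-0.443,-0.563,0.05,0,0,1.515,-0.443,-0.563,0.05,0,0,1.515,-0.443,-0.563,0.05,0,0,1.515,-0.443,-0.563,0.05,0,0,1.515,-0.443,-0.563,0.05,0,0,1.515,-0.443,-0.563,0.05,0,0,1.515,-0.443,-0.563,0.05,0,0,1.515]' 0.2
python3 -c "
from h import *
print(go([438.5,-66.9,60],80.2))"
```

```text
time: 2.2
tool_pos: [348.9, 129.1, 196.8]
tcp_rot: [179.9, -0.0, 80.3]
ft_force: [1.5, 0.6, -0.6]
finger_gap: 51.1
grip_force: 0.0
(array([-0.1783,  0.1211,  0.1369]), array([ 0.0017, -0.0008,  0.0022]))
```

```bash
python3 -m jog '[-0.178,0.121,0.137,0,0,0,-0.178,0.121,0.137,0,0,0,-0.178,0.121,0.137,0,0,0,-0.178,0.121,0.137,0,0,0,-0.178,0.121,0.137,0,0,0,-0.178,0.121,0.137,0,0,0]'
python3 -c "
from h import *
print(go([438.5,-66.9,4],80.2)); p=r.snapshot('top'); save(p,'a1.png',(280,260,440,400),4)"
```

```text
time: 2.95
tool_pos: [438.5, -64.3, 59.5]
tcp_rot: [-179.9, -0.0, 80.6]
ft_force: [-1.0, -0.2, 1.2]
finger_gap: 51.1
grip_force: 0.0
(array([-0.0026,  0.0005,  0.0555]), array([-0.001 , -0.0004,  0.0068]))
```

View pics/a1.png

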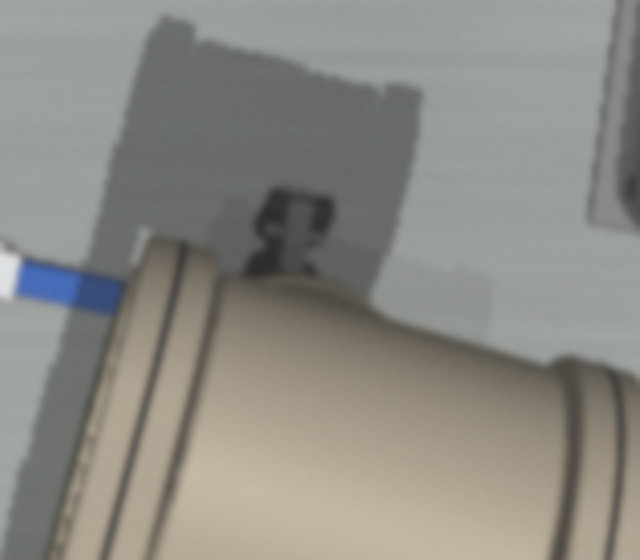

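The arm hides the grip point; only the blue handle at (15–120, 285) shows, in line with the gripper. Descending and gripping.

```bash
python3 -m jog '[-0.0026,0,0.056,0,0,0,-0.0026,0,0.056,0,0,0,-0.0026,0,0.056,0,0,0]' && python3 -m jog '[0,0,0,0,0,0,0,0,0,0,0,0,0,0,0,0,0,0,0,0,0,0,0,0]' -1 100 && python3 -m jog '[0,0,-0.06,0,0,0,0,0,-0.12,0,0,0,0,0,-0.18,0,0,0,0,0,-0.18,0,0,0]'
python3 -c "
from h import *
print(go([515,160,260],80.2,55))"
```

```text
time: 3.38
tool_pos: [439.4, -66.4, 5.5]
tcp_rot: [179.9, 0.0, 80.7]
ft_force: [0.6, -0.0, 1.0]
finger_gap: 51.3
grip_force: 0.0
time: 3.88
tool_pos: [440.0, -67.2, 5.7]
tcp_rot: [179.8, -0.0, 80.6]
ft_force: [-2.3, 2.0, 12.2]
finger_gap: 12.7
grip_force: 98.8
time: 4.38
tool_pos: [442.0, -68.0, 190.4]
tcp_rot: [179.3, 0.1, 80.7]
ft_force: [0.1, -0.3, -0.7]
finger_gap: 12.6
grip_force: 98.4
(array([ 0.2367,  0.0358, -0.0695]), array([ 0.0148, -0.9587,  0.0016]))
```

```bash
cat >> h.py <<'E'
L=200; PAN=np.array([570.6,283.4])
def tipgo(pan_xy,z,yaw=80.5,tilt=60):
    R1=Ro.from_euler("z",yaw,degrees=True)*Ro.from_euler("x",180,degrees=True)*Ro.from_euler("y",-tilt,degrees=True)
    a=np.radians(-30); px,py=pan_xy
    t=np.array([PAN[0]+px*np.cos(a)-py*np.sin(a),PAN[1]+px*np.sin(a)+py*np.cos(a),z])
    return go(t-R1.apply([L,0,1.5]),yaw,tilt)
def tipnow():
    s=r.sense(); R=Ro.from_euler("xyz",s["tcp_rot"],degrees=True); return s["tool_pos"]+R.apply([L,0,1.5])
E
python3 -c "
from h import *
print(tipgo([0,0],100))"
```

```text
(array([ 0.2688,  0.0705, -0.0831]), array([ 0.0122, -1.0459, -0.0038]))
```

```bash
python3 -m jog '[0.269,0.0705,-0.083,0.012,-1.046,-0.004,0.269,0.0705,-0.083,0.012,-1.046,-0.004,0.269,0.0705,-0.083,0.012,-1.046,-0.004,0.269,0.0705,-0.083,0.012,-1.046,-0.004,0.269,0.0705,-0.083,0.012,-1.046,-0.004,0.269,0.0705,-0.083,0.012,-1.046,-0.004,0.269,0.0705,-0.083,0.012,-1.046,-0.004]'
python3 -c "
from h import *
print(r.sense()['joint_pos'],tipnow())
p=r.snapshot('scene'); save(p,'b1.png'); w=cloud(p)
o=r.outline_of(p,'paddle')[0]; print(o['score'],o['bbox']); q=w[o['region']]
q=q[np.linalg.norm(q-np.nanmedian(q,0),axis=1)<200]; c=q.mean(0); d=np.linalg.svd(q-c)[2][0] if len(q)<4000 else 0; print(c,d, q[q[:,2].argsort()[:8]])
"
```

```text
time: 5.25
tool_pos: [550.1, 189.1, 258.9]
tcp_rot: [-177.5, 60.5, 82.9]
ft_force: [0.5, -0.5, -2.7]
finger_gap: 12.5
grip_force: 98.4
[ 35.96170897  42.38855249  57.15269998 -45.85916636 122.35306539
  34.24062559] [561.92859166 285.46163726  84.0823339 ]
0.79 [424.7, 145.0, 475.9, 282.7]
[559.47757342 227.17737241 199.27595702] [ 0.06594838  0.47270747 -0.87874823] [[577.47783392 283.62850486  86.14574043]
 [572.19819168 285.1768691   86.2417126 ]
 [558.36255045 286.76464253  86.30003928]
 [573.25019587 279.3796187   86.48553874]
 [567.37324412 286.90855335  86.69076   ]
 [576.80138437 281.07605117  86.92258024]
 [577.36156262 285.5197129   86.96890451]
 [575.98890625 278.46648523  87.60180151]]
```

View pics/b1.png

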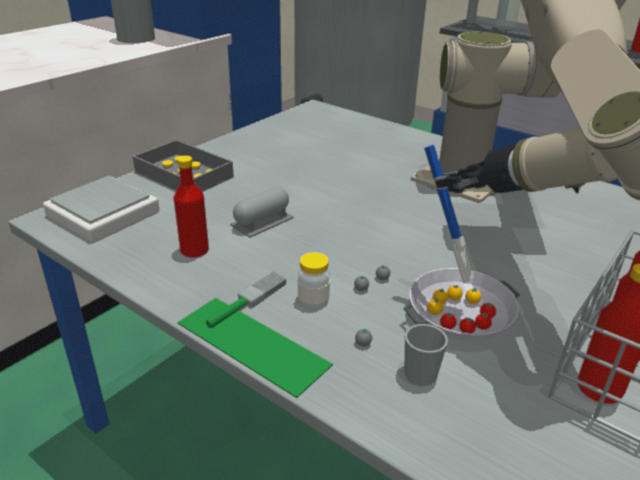

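The blade tip at (465,278) hangs over the ring of tomatoes, and depth puts it at (570,283,86), near the intended spot. Lowering it to the floor in the centre.

```bash
cat >> h.py <<'E'
def toms(p):
    w=cloud(p); hsv=cv2.cvtColor(p["pixels"],cv2.COLOR_RGB2HSV).astype(int); h,s,v=hsv[...,0],hsv[...,1],hsv[...,2]
    R,t,K=cam(p); C=-R.T@t; out={}
    near=(np.hypot(w[...,0]-PAN[0],w[...,1]-PAN[1])<95)&(w[...,2]>8)&(w[...,2]<60)&(s>130)&(v>60)
    for n,m in (("red",(h<8)|(h>172)),("yel",(h>12)&(h<35))):
        q=w[near&m]; d=q-C; d/=np.linalg.norm(d,axis=1)[:,None]
        _,lab,c=cv2.kmeans(q.astype(np.float32),4,None,(3,50,.1),10,cv2.KMEANS_PP_CENTERS)
        a=np.radians(-30); o=[]
        for k in range(4):
            qq=q[lab.ravel()==k]; cc=qq.mean(0)+11*d[lab.ravel()==k].mean(0); e=cc[:2]-PAN
            o.append((round(e[0]*np.cos(a)+e[1]*np.sin(a)),round(-e[0]*np.sin(a)+e[1]*np.cos(a)),round(cc[2]),len(qq)))
        out[n]=sorted(o)
    return out
E
python3 -c "
from h import *
print(tipnow(),tipgo([0,0],25,80.5,60)); p=r.snapshot('scene'); print(toms(p)); q=r.snapshot('top'); print(toms(q))"
```

```text
[564.32978685 284.67007945  89.32767015] (array([0.0556, 0.0045, 0.0326]), array([-0.0064,  0.002 ,  0.0146]))
{'red': [(-46, 27, 21, 134), (-17, 51, 19, 183), (19, 52, 20, 169), (46, 27, 20, 167)], 'yel': [(-44, -22, 19, 159), (-15, -46, 19, 158), (17, -45, 21, 131), (46, -20, 20, 180)]}
{'red': [(-24, 45, 22, 91), (23, 43, 18, 50), (39, 24, 22, 72), (52, 24, 21, 77)], 'yel': [(-45, -25, 21, 176), (-18, -49, 22, 139), (24, -48, 20, 74), (47, -22, 21, 152)]}
```

```bash
python3 -m jog '[0.0556,0.0045,0.0326,-0.006,0.002,0.015,0.0556,0.0045,0.0326,-0.006,0.002,0.015,0.0556,0.0045,0.0326,-0.006,0.002,0.015]'
python3 -c "
from h import *
print(tipnow(),tipgo([0,0],8,80.5,60),r.sense()['ft_force']); p=r.snapshot('scene'); print(toms(p))
w=cloud(p); hsv=cv2.cvtColor(p['pixels'],cv2.COLOR_RGB2HSV)
o=r.outline_of(p,'paddle')[0]; q=w[o['region']]; print(q[q[:,2].argsort()[:6]])"
```

```text
time: 5.82
tool_pos: [555.7, 185.4, 205.2]
tcp_rot: [179.3, 59.7, 79.7]
ft_force: [0.1, -0.1, 0.1]
finger_gap: 12.6
grip_force: 98.4
[573.49916668 283.32662496  31.75852101] (array([ 0.0203, -0.0016,  0.0113]), array([ 0.    , -0.0051, -0.0072])) [ 0.09552155 -0.0628892   0.07850494]
{'red': [(-46, 27, 22, 133), (-18, 51, 19, 184), (18, 51, 20, 171), (46, 27, 20, 166)], 'yel': [(-45, -22, 19, 159), (-5, -50, 15, 34), (18, -45, 21, 125), (46, -20, 20, 180)]}
[[ 3.70546555e+02  1.30863130e+02 -1.12631518e+00]
 [ 1.49047082e+02 -1.03919522e+00 -1.06589214e+00]
 [ 1.60095119e+02 -3.19787721e+01 -1.04692390e+00]
 [ 3.60722402e+02  1.22858481e+02 -8.78778830e-01]
 [ 1.76336916e+02 -1.98405349e+01  5.02340243e-01]
 [ 5.63610005e+02  2.85501245e+02  3.28939164e+01]]
```

```bash
python3 -m jog '[0.018,0,0.0105,0,0,0,0.018,0,0.0105,0,0,0,0.0195,0,0.0115,0,0,0]'; python3 -m jog '[0.0015,0,0.0009,0,0,0,0.003,0,0.0018,0,0,0]'
python3 -c "
from h import *
print(tipnow(),r.sense()['ft_force'])"
```

```text
time: 6.3
tool_pos: [555.1, 185.8, 179.4]
tcp_rot: [179.6, 59.9, 80.0]
ft_force: [-0.6, -1.9, 4.3]
finger_gap: 12.3
grip_force: 98.5
time: 6.55
tool_pos: [555.4, 185.1, 178.7]
tcp_rot: [179.2, 60.0, 79.6]
ft_force: [-2.0, -8.4, 17.2]
finger_gap: 12.6
grip_force: 98.6
[573.28200156 282.24625183   4.75565399] [-2.00411513 -8.35064581 17.15615472]
```

```bash
python3 -m jog '[-0.026,0,-0.015,0,0,0,-0.052,0,-0.03,0,0,0]'
python3 -c "
from h import *
a=np.radians(110.5)
print(tipnow(),r.sense()['ft_force'],tipgo([78*np.cos(a),78*np.sin(a)],65,80.5,70)); p=r.snapshot('scene'); print(toms(p))
"
```

```text
time: 6.8
tool_pos: [555.1, 186.0, 238.0]
tcp_rot: [179.5, 59.8, 80.0]
ft_force: [-0.7, 0.1, -0.0]
finger_gap: 12.3
grip_force: 98.4
[572.37721047 283.85334558  64.46976198] [-0.71368608  0.10269591 -0.02654919] (array([ 0.0419, -0.0008, -0.1025]), array([ 0.0005, -0.1784, -0.0047]))
{'red': [(-46, 27, 21, 134), (-18, 51, 19, 184), (18, 51, 20, 171), (46, 27, 20, 167)], 'yel': [(-44, -23, 19, 164), (-13, -46, 18, 133), (18, -45, 21, 131), (46, -20, 20, 180)]}
```

```bash
python3 -m jog '[0.042,-0.0008,-0.1025,0,-0.178,-0.005,0.042,-0.0008,-0.1025,0,-0.178,-0.005,0.042,-0.0008,-0.1025,0,-0.178,-0.005,0.042,-0.0008,-0.1025,0,-0.178,-0.005]'
python3 -c "
from h import *
a=np.radians(110.5)
print(tipnow(),tipgo([78*np.cos(a),78*np.sin(a)],21,80.5,70),r.sense()['joint_pos']); p=r.snapshot('scene'); print(toms(p)); save(p,'c1.png',(380,200,560,350),4)
"
```

```text
time: 7.35
tool_pos: [572.2, 295.6, 251.3]
tcp_rot: [179.9, 69.9, 80.5]
ft_force: [-1.2, 0.7, -0.0]
finger_gap: 12.3
grip_force: 98.4
[583.20831825 361.92674928  62.93803387] (array([0.0389, 0.0005, 0.0156]), array([ 0.002 , -0.0011,  0.0002])) [ 41.96995143  67.23081873  25.14475719 -57.54039537 135.94878155
  26.19606097]
{'red': [(-45, 26, 21, 119), (-17, 51, 19, 180), (18, 51, 20, 169), (46, 27, 20, 161)], 'yel': [(-44, -22, 19, 154), (-15, -46, 19, 160), (18, -46, 21, 135), (46, -20, 20, 175)]}
```

View pics/c1.png

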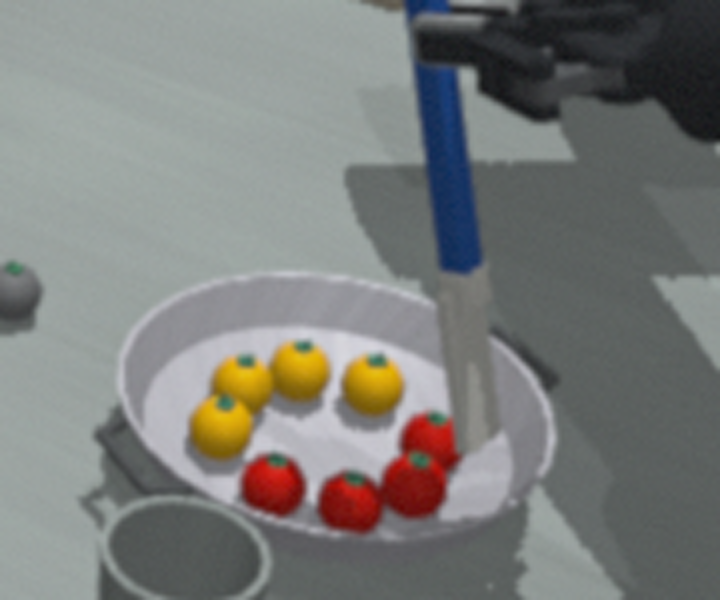

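The crop shows the blade at (480,445), above and beyond the red at (430,438), which is the one to pull in. Descending behind it, then pulling slowly towards the centre.

```bash
python3 -m jog '[0.02,0.0005,0.005,0.002,-0.001,0,0.040,0.0005,0.0126,0.002,-0.001,0,0.040,0.0005,0.0126,0.002,-0.001,0]'
python3 -c "
from h import *
print(tipnow()); p=r.snapshot('scene'); print(toms(p),r.sense()['ft_force'])
a=np.radians(110.5)
for R in (50,20,0): print(tipgo([R*np.cos(a),R*np.sin(a)],18,80.5,70))
"
```

```text
time: 7.78
tool_pos: [572.6, 294.4, 205.7]
tcp_rot: [-179.0, 70.3, 81.3]
ft_force: [0.4, 0.1, -0.2]
finger_gap: 12.6
grip_force: 98.4
[582.54290894 359.55850377  16.87657252]
{'red': [(-38, 21, 21, 32), (-14, 49, 19, 138), (19, 51, 20, 166), (46, 27, 20, 164)], 'yel': [(-44, -23, 19, 155), (-15, -46, 19, 156), (18, -46, 21, 139), (46, -20, 20, 175)]} [0.53874817 0.91912292 0.01254357]
(array([-0.0089, -0.0002,  0.0272]), array([-0.0036,  0.0045,  0.0029]))
(array([-0.019 , -0.0002,  0.0554]), array([-0.0036,  0.0045,  0.0029]))
(array([-0.0258, -0.0001,  0.0743]), array([-0.0036,  0.0045,  0.0029]))
```

```bash
python3 -m jog '[-0.001,0,0.005,0,0,0,-0.003,0,0.010,0,0,0,-0.005,0,0.015,0,0,0,-0.006,0,0.020,0,0,0,-0.007,0,0.025,0,0,0,-0.008,0,0.030,0,0,0,-0.009,0,0.035,0,0,0,-0.010,0,0.040,0,0,0]'
python3 -c "
from h import *
print(tipnow()); p=r.snapshot('scene'); print(toms(p),r.sense()['ft_force'])
a=np.radians(110.5)
for R in (10,0): print(tipgo([R*np.cos(a),R*np.sin(a)],15,80.5,70))
save(p,'d1.png',(380,200,560,350),4)
"
```

```text
time: 8.82
tool_pos: [566.3, 255.0, 204.9]
tcp_rot: [-179.8, 70.1, 80.6]
ft_force: [-0.3, 0.3, -0.7]
finger_gap: 12.6
grip_force: 98.4
[577.19207365 320.83285039  16.30750417]
{'red': [(-45, 28, 20, 156), (-1, 14, 20, 95), (19, 51, 20, 175), (46, 27, 20, 164)], 'yel': [(-47, -24, 18, 11), (-15, -46, 19, 157), (17, -46, 21, 137), (46, -20, 20, 177)]} [-0.11569704 -0.30080392 -0.11939392]
(array([-0.0082, -0.0005,  0.0266]), array([-0.0024,  0.0015,  0.0003]))
(array([-0.0116, -0.0005,  0.036 ]), array([-0.0024,  0.0015,  0.0003]))
```

View pics/d1.png

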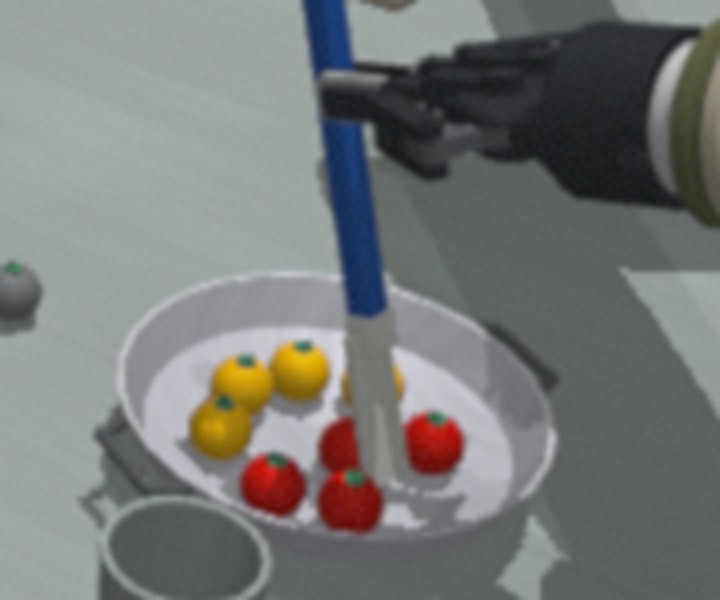

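The red tomato at (342,447) is being drawn inward, its neighbours untouched. Continuing to just past the centre.

```bash
python3 -m jog '[-0.002,0,0.005,0,0,0,-0.003,0,0.010,0,0,0,-0.005,0,0.015,0,0,0,-0.007,0,0.020,0,0,0,-0.008,0,0.025,0,0,0,-0.010,0,0.030,0,0,0,-0.011,0,0.033,0,0,0,-0.011,0,0.035,0,0,0]'
python3 -c "
from h import *
print(tipnow()); p=r.snapshot('scene'); print(toms(p),r.sense()['ft_force'])
"
```

```text
time: 9.88
tool_pos: [560.2, 219.0, 203.5]
tcp_rot: [-179.8, 70.1, 80.5]
ft_force: [-0.8, 0.2, -1.1]
finger_gap: 12.4
grip_force: 98.4
[571.20901599 284.87566313  14.98301527]
{'red': [(-45, 27, 19, 163), (12, -21, 19, 102), (19, 51, 20, 170), (46, 27, 20, 166)], 'yel': [(-44, -22, 19, 153), (-7, -53, 19, 36), (19, -48, 21, 138), (46, -20, 19, 178)]} [-0.3484758   0.14371368 -1.11489618]
```

```bash
python3 -m jog '[-0.026,0,-0.009,0,0,0,-0.052,0,-0.018,0,0,0,-0.052,0,-0.018,0,0,0]'
python3 -c "
from h import *
p=r.snapshot('scene'); print(toms(p)); print(tipgo([64,-45],70,98,70))
p=r.snapshot('top'); print(toms(p))
"
```

```text
time: 10.3
tool_pos: [561.2, 219.3, 263.8]
tcp_rot: [179.1, 69.7, 79.5]
ft_force: [-0.5, 0.5, -0.6]
finger_gap: 12.3
grip_force: 98.4
{'red': [(-45, 27, 20, 167), (8, -20, 20, 167), (19, 51, 20, 164), (46, 27, 20, 168)], 'yel': [(-44, -22, 19, 153), (-16, -47, 22, 122), (19, -49, 21, 142), (46, -20, 20, 178)]}
(array([-0.0186,  0.0635,  0.0605]), array([-0.2874, -0.0025, -0.1084]))
{'red': [(-49, 22, 22, 101), (8, -21, 22, 188), (20, 49, 22, 135), (46, 24, 22, 145)], 'yel': [(-45, -26, 22, 166), (-16, -48, 21, 160), (19, -50, 21, 171), (47, -22, 22, 144)]}
```

```bash
python3 -m jog '[-0.0186,0.0635,0.0605,-0.287,-0.0025,-0.108,-0.0186,0.0635,0.0605,-0.287,-0.0025,-0.108,-0.0186,0.0635,0.0605,-0.287,-0.0025,-0.108,-0.0186,0.0635,0.0605,-0.287,-0.0025,-0.108,-0.0186,0.0635,0.0605,-0.287,-0.0025,-0.108]'
python3 -c "
from h import *
print(tipnow(),r.sense()['joint_pos'])
p=r.snapshot('scene'); print(toms(p)); print(tipgo([64,-45],19,98,70)); save(p,'e1.png',(360,180,560,340),3.7)
"
```

```text
time: 11.02
tool_pos: [612.7, 146.5, 255.7]
tcp_rot: [-179.4, 70.1, 98.5]
ft_force: [-1.0, 0.5, -0.2]
finger_gap: 12.5
grip_force: 98.4
[602.83244886 212.4132249   67.09984347] [ 36.7476618   39.40687834  67.90762378 -60.80975623 109.41829873
  27.37733656]
{'red': [(-45, 27, 19, 161), (8, -20, 20, 167), (19, 51, 20, 163), (46, 27, 19, 164)], 'yel': [(-44, -22, 19, 154), (-16, -47, 22, 122), (18, -49, 21, 142), (46, -20, 20, 176)]}
(array([0.0451, 0.0003, 0.0167]), array([-0.0022,  0.0021,  0.0031]))
```

View pics/e1.png

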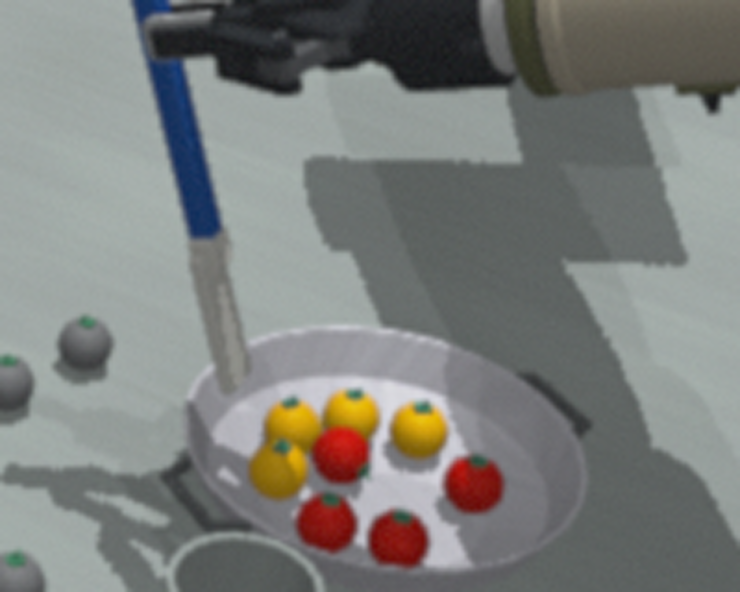

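The blade tip at (233,385) hangs above the gap between the rim and the near yellow at (278,470). The pulled red sits at (340,455). Descending there.

```bash
python3 -m jog '[0.015,0,0.0056,0,0,0,0.030,0,0.011,0,0,0,0.0445,0,0.0165,0,0,0,0.0445,0,0.0165,0,0,0]'
python3 -c "
from h import *
print(tipnow(),r.sense()['ft_force'])
p=r.snapshot('scene'); print(toms(p)); print(tipgo([46,-20],13,98,70),tipgo([32,1],13,98,70),tipgo([32,-5],13,98,70))
"
```

```text
time: 11.58
tool_pos: [611.3, 144.7, 205.4]
tcp_rot: [-178.5, 70.2, 99.3]
ft_force: [-1.0, 2.1, 0.2]
finger_gap: 12.7
grip_force: 98.6
[600.55787623 210.07869218  16.6991918 ] [-1.03405752  2.08678308  0.23901224]
{'red': [(-45, 27, 20, 165), (8, -20, 20, 164), (19, 51, 20, 164), (46, 27, 20, 164)], 'yel': [(-44, -22, 19, 154), (-16, -47, 22, 123), (18, -49, 21, 141), (46, -20, 20, 180)]}
(array([ 0.0156,  0.0025, -0.0281]), array([-0.0028,  0.0036,  0.0065])) (array([ 0.0241,  0.0044, -0.0518]), array([-0.0028,  0.0036,  0.0065])) (array([ 0.0226,  0.0007, -0.0473]), array([-0.0028,  0.0036,  0.0065]))
```

```bash
python3 -m jog '[0.003,0,-0.006,0,0,0,0.006,0,-0.012,0,0,0,0.010,0.001,-0.018,0,0,0,0.012,0.001,-0.024,0,0,0,0.015,0.002,-0.03,0,0,0,0.017,0.002,-0.036,0,0,0,0.019,0.002,-0.04,0,0,0,0.021,0.002,-0.044,0,0,0]'
python3 -c "
from h import *
print(tipnow(),r.sense()['ft_force'])
p=r.snapshot('scene'); print(toms(p)); print(tipgo([31,-2],13,98,70)); save(p,'f1.png',(360,180,560,340),3.7)
"
```

```text
time: 12.62
tool_pos: [607.3, 193.6, 202.9]
tcp_rot: [-179.1, 70.2, 98.8]
ft_force: [0.2, 0.0, 0.3]
finger_gap: 12.6
grip_force: 98.5
[597.09896277 259.28080189  14.25189838] [0.24374091 0.02097417 0.31916659]
{'red': [(-45, 27, 19, 161), (5, -22, 23, 110), (19, 51, 20, 162), (47, 30, 20, 155)], 'yel': [(-44, -22, 19, 154), (-16, -47, 22, 118), (18, -49, 19, 38), (21, 7, 23, 154)]}
(array([ 0.0033, -0.0005, -0.0051]), array([-0.0019,  0.0028,  0.0048]))
```

View pics/f1.png

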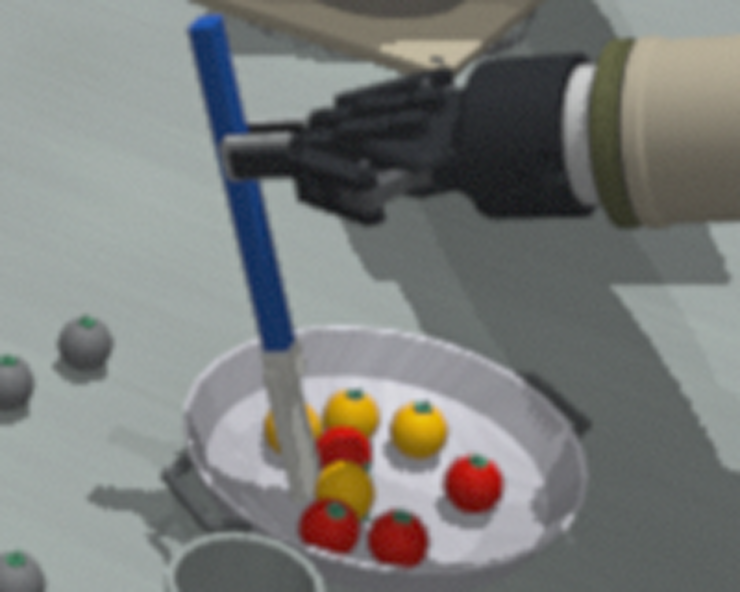

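The yellow at (343,492) is now among the reds, just over the mid-line. Another 9 mm gives margin.

```bash
python3 -m jog '[0.001,0,-0.003,0,0,0,0.002,0,-0.006,0,0,0,0.003,0,-0.009,0,0,0,0.004,0,-0.011,0,0,0,0.004,0,-0.011,0,0,0,0.004,0,-0.011,0,0,0]'
python3 -c "
from h import *
print(tipnow(),r.sense()['ft_force'])
p=r.snapshot('scene'); print(toms(p))
"
```

```text
time: 13.42
tool_pos: [605.7, 204.9, 202.8]
tcp_rot: [-179.1, 70.2, 98.8]
ft_force: [-0.6, 0.9, -0.2]
finger_gap: 12.7
grip_force: 98.5
[595.4993673  270.53471353  14.20171368] [-0.64113732  0.90272806 -0.20188162]
{'red': [(-45, 27, 20, 163), (2, -19, 23, 89), (19, 51, 20, 164), (47, 31, 20, 155)], 'yel': [(-44, -23, 19, 153), (-17, -47, 22, 111), (15, 17, 22, 162), (25, -51, 18, 86)]}
```

```bash
python3 -m jog '[0,0,0,0,0,0,0,0,0,0,0,0,-0.02,0,-0.007,0,0,0,-0.045,0,-0.015,0,0,0,-0.075,0,-0.027,0,0,0,-0.105,0,-0.038,0,0,0,-0.105,0,-0.038,0,0,0]'
python3 -c "
from h import *
p=r.snapshot('scene'); print(toms(p)); save(p,'g1.png',(360,160,560,340),3.3)
q=r.snapshot('top'); print(toms(q)); w=cloud(q); x,y,z=w[...,0],w[...,1],w[...,2]
from scipy.optimize import least_squares
d=np.hypot(x-PAN[0],y-PAN[1]); g=w[(z>38)&(z<55)&(d<108)&(d>85)]
print('pan',least_squares(lambda v:np.hypot(g[:,0]-v[0],g[:,1]-v[1])-v[2],[573,285,101],loss='soft_l1').x)
# place: TCP 65 mm behind crest along yaw 82, high
u=np.array([np.cos(np.radians(82)),np.sin(np.radians(82))]); t=np.array([551,-268.5])-65*u; print(t,go([*t,230],82),r.sense()['tool_pos'])
"
```

```text
time: 14.35
tool_pos: [607.0, 205.7, 320.8]
tcp_rot: [179.4, 69.9, 97.4]
ft_force: [-0.2, -0.0, 0.5]
finger_gap: 12.5
grip_force: 98.5
{'red': [(-45, 27, 19, 162), (7, -20, 21, 157), (19, 51, 20, 165), (47, 31, 20, 151)], 'yel': [(-44, -22, 19, 154), (-16, -47, 22, 120), (15, 17, 22, 165), (19, -49, 19, 166)]}
{'red': [(-45, 24, 22, 163), (6, -22, 22, 186), (8, 50, 22, 29), (46, 27, 22, 146)], 'yel': [(-45, -25, 22, 164), (-16, -48, 21, 157), (15, 17, 22, 179), (19, -50, 21, 172)]}
pan [570.88067974 283.52537869 100.98180564]
[ 541.95374844 -332.86742447] (array([-0.0973, -0.1381,  0.5221]), array([0.1679, 1.2149, 0.2447])) [606.30279115 205.2556498  316.10490279]
```

View pics/g1.png

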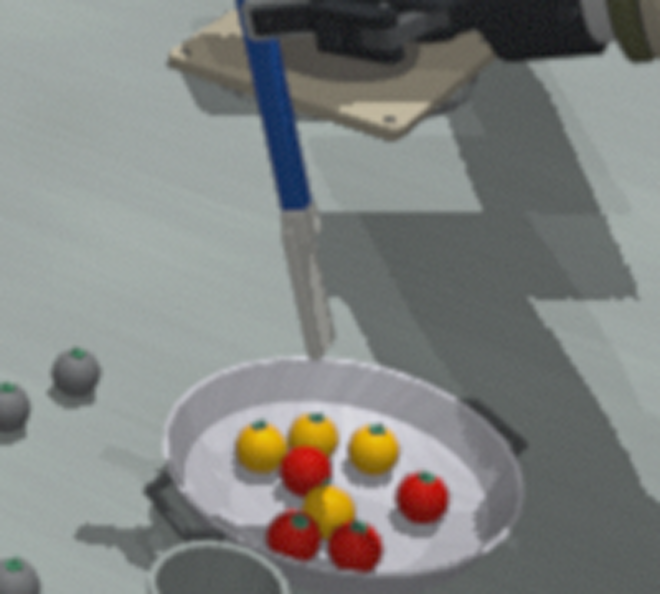

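The picture shows a red at (305,470) among the yellows and a yellow at (328,510) among the reds. Every half holds both colours and the pan has not moved. Next, carry the paddle to the rest.

```bash
python3 -m jog '[-0.097,-0.138,0.522,0.168,1.215,0.245,-0.097,-0.138,0.522,0.168,1.215,0.245,-0.097,-0.138,0.522,0.168,1.215,0.245,-0.097,-0.138,0.522,0.168,1.215,0.245,-0.097,-0.138,0.522,0.168,1.215,0.245,-0.097,-0.138,0.522,0.168,1.215,0.245,-0.097,-0.138,0.522,0.168,1.215,0.245,-0.097,-0.138,0.522,0.168,1.215,0.245]'
python3 -c "
from h import *
print(go([542,-332.9,180],82))"
```

```text
time: 15.45
tool_pos: [546.0, -284.7, 236.5]
tcp_rot: [-179.9, -0.0, 81.7]
ft_force: [1.0, 0.1, -1.0]
finger_gap: 12.7
grip_force: 98.4
(array([-0.0483,  0.0031,  0.0565]), array([-0.0024, -0.0002, -0.0048]))
```

```bash
python3 -m jog '[-0.048,0.003,0.0565,0,0,0,-0.048,0.003,0.0565,0,0,0,-0.048,0.003,0.0565,0,0,0]'
python3 - <<'E'
from h import *
from scipy.optimize import least_squares
s=r.sense(); print(s["tool_pos"],s["tcp_rot"])
for n in("top","scene"):
    p=r.snapshot(n); w=cloud(p); o=r.outline_of(p,"paddle")[:1]
    for k in o: print(n,k["score"],k["bbox"])
    m=(np.abs(w[...,0]-552)<45)&(w[...,1]>-300)&(w[...,1]<-100)&(w[...,2]>130)&(w[...,2]<230)
    q=w[m&o[0]["region"]]; u=np.array([np.cos(np.radians(82)),np.sin(np.radians(82))])
    t=(q[:,:2]-[551,-268.5])@u; l=(q[:,:2]-[551,-268.5])@[-u[1],u[0]]
    print("t max",np.percentile(t,[1,99,99.8]))
    for a in range(-20,140,20):
        k=(t>a)&(t<a+20)
        if k.sum()>5: print(a,k.sum(),np.round(np.median(l[k]),1),np.round(np.percentile(q[k,2],[10,50,90]),1))
save(r.snapshot("scene"),"i1.png",(150,120,350,280),3.7)
E
```

```text
time: 15.82
tool_pos: [543.2, -328.0, 179.3]
tcp_rot: [-179.7, 0.0, 81.9]
ft_force: [0.5, 0.2, -0.4]
finger_gap: 12.7
grip_force: 98.4
[ 543.1751394  -328.01516439  179.32451246] [-1.79723183e+02  9.92048686e-03  8.19403872e+01]
top 0.96 [393.3, 256.8, 540.0, 291.3]
t max [-29.85661049 139.06502381 140.05483924]
-20 149 -0.0 [185.4 187.5 189.2]
0 143 0.1 [185.6 187.5 189. ]
20 149 -0.1 [185.  187.  188.8]
40 166 -0.2 [185.3 187.2 188.9]
60 255 -0.7 [180.  182.7 188.5]
80 244 -1.1 [179.4 181.2 182.6]
100 243 -0.7 [179.4 181.2 182.9]
120 250 -1.1 [179.2 181.  182.7]
scene 0.62 [223.6, 135.4, 304.1, 176.0]
t max [-29.13877211 142.90152509 143.93238405]
-20 43 -8.7 [181.4 188.2 191.1]
0 52 -8.3 [180.1 187.6 190.6]
20 53 -8.5 [179.  187.6 190.8]
40 47 -9.6 [179.3 188.5 190.7]
60 80 -8.1 [179.9 184.6 189.6]
80 62 -8.8 [179.2 182.5 184.8]
100 67 -8.5 [178.2 182.9 184.1]
120 71 -7.3 [178.2 182.6 184.1]
```

View pics/i1.png

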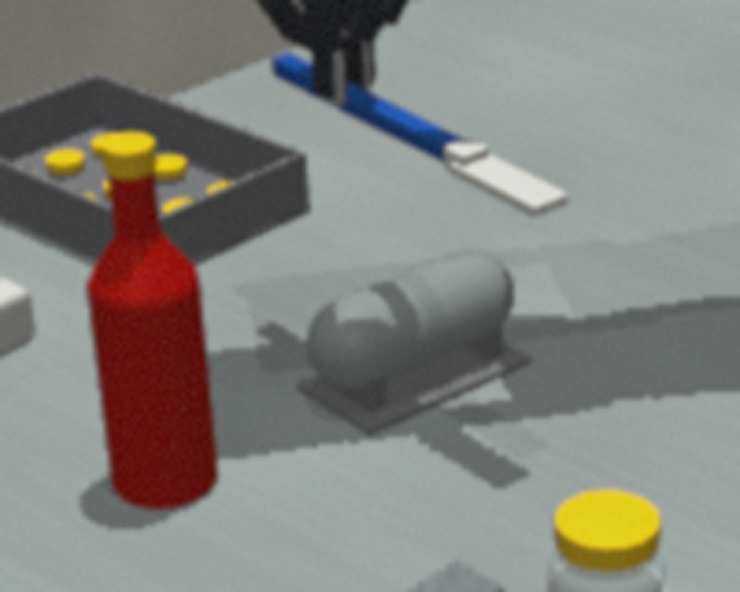

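The paddle hangs level over the bar: tail at (280,65), tip at (560,200), bar at (410,315). The bottle and tray are clear. Lowering.

```bash
python3 -m jog '[0,0,0.045,0,0,0,0,0,0.085,0,0,0,0,0,0.089,0,0,0,0,0,0.089,0,0,0]'
python3 - <<'E'
from h import *
s=r.sense(); print(s["tool_pos"],s["ft_force"])
p=r.snapshot("top"); w=cloud(p); o=r.outline_of(p,"paddle")[0]; q=w[o["region"]]; u=np.array([np.cos(np.radians(82)),np.sin(np.radians(82))])
q=q[(q[:,2]>75)&(q[:,2]<110)]
t=(q[:,:2]-[551,-268.5])@u; print(np.percentile(t,[.5,99.5]),np.median(q[t>70,2]),np.median(q[(t<50)&(t>-30),2]))
print(go([542,-332.9,80],82))
E
```

```text
time: 16.58
tool_pos: [544.9, -328.8, 93.9]
tcp_rot: [-180.0, 0.2, 82.0]
ft_force: [-0.6, -0.0, -0.3]
finger_gap: 12.6
grip_force: 98.4
[ 544.93697407 -328.83368223   93.86936972] [-0.5764661  -0.04549734 -0.29378277]
[-68.49865456 139.340075  ] 95.33222043781043 101.61447359711256
(array([-0.0037, -0.0032,  0.0152]), array([0.0023, 0.0042, 0.0002]))
```

```bash
python3 -m jog '[-0.004,-0.003,0.004,0,0,0,-0.004,-0.003,0.009,0,0,0,-0.004,-0.003,0.0115,0,0,0,-0.004,-0.003,0.013,0,0,0,-0.004,-0.003,0.013,0,0,0]'
```

```text
time: 17.3
tool_pos: [540.5, -332.7, 79.6]
tcp_rot: [-179.9, 0.1, 82.0]
ft_force: [-2.5, -0.5, 4.5]
finger_gap: 12.5
grip_force: 99.0
```

```bash
python3 -m jog '[0,0,-0.0005,0,0,0,0,0,-0.0005,0,0,0,0,0,-0.0005,0,0,0,0,0,-0.0005,0,0,0]' -0.1 20
python3 - <<'E'
from h import *
p=r.snapshot("top"); w=cloud(p); o=r.outline_of(p,"paddle")[0]; q=w[o["region"]]; u=np.array([np.cos(np.radians(82)),np.sin(np.radians(82))])
q=q[(q[:,2]>55)&(q[:,2]<120)]
t=(q[:,:2]-[551,-268.5])@u; print(np.percentile(t,[.5,99.5]),[np.median(q[(t>a)&(t<a+25),2]) for a in (-30,0,25,75,110)],r.sense()['ft_force'])
E
```

```text
time: 17.8
tool_pos: [540.4, -332.3, 79.5]
tcp_rot: [-179.9, 0.1, 82.0]
ft_force: [-0.1, 0.9, 0.5]
finger_gap: 38.4
grip_force: 0.0
[-72.19583147 135.27892869] [np.float64(88.95152757149158), np.float64(88.76214074525379), np.float64(88.54669676932957), np.float64(81.62779749162357), np.float64(81.01862433814541)] [ 0.38402296 -0.22232187  0.17302691]
```

The paddle is balanced and nearly level. Retreating straight up.

```bash
python3 -m jog '[0,0,-0.01,0,0,0,0,0,-0.03,0,0,0,0,0,-0.08,0,0,0,0,0,-0.14,0,0,0,0,0,-0.18,0,0,0]'; python3 -m jog '[-0.12,0,-0.18,0,0,0,-0.12,0,-0.18,0,0,0,-0.12,0,-0.18,0,0,0,-0.12,0,-0.18,0,0,0,-0.12,0,-0.18,0,0,0,-0.12,0,-0.18,0,0,0,-0.12,0,-0.18,0,0,0,-0.12,0,-0.18,0,0,0]'
python3 - <<'E'
from h import *
u=np.array([np.cos(np.radians(82)),np.sin(np.radians(82))])
for i in range(2):
    p=r.snapshot("top"); w=cloud(p); o=r.outline_of(p,"paddle")[0]; q=w[o["region"]]
    q=q[(q[:,2]>55)&(q[:,2]<120)]
    t=(q[:,:2]-[551,-268.5])@u; print(o["score"],np.percentile(t,[.5,99.5]),[np.median(q[(t>a)&(t<a+25),2]) for a in (-110,-30,0,25,75,110)])
print(toms(p),toms(r.snapshot("scene")))
E
```

```text
time: 18.52
tool_pos: [541.7, -332.7, 265.7]
tcp_rot: [179.8, 0.3, 82.0]
ft_force: [1.1, 0.1, 0.1]
finger_gap: 38.4
grip_force: 0.0
time: 19.52
tool_pos: [524.5, -449.6, 438.9]
tcp_rot: [-179.8, 0.1, 82.0]
ft_force: [0.1, -0.3, -0.7]
finger_gap: 38.5
grip_force: 0.0
0.6 [-131.24845012  135.1616112 ] [np.float64(90.43954995709974), np.float64(89.23355569903256), np.float64(88.99381675176161), np.float64(88.41429227537589), np.float64(81.56930274556564), np.float64(81.06311376678832)]
0.76 [-129.81954934  134.74609878] [np.float64(90.99506010012823), np.float64(89.23899287795174), np.float64(89.00393511800775), np.float64(88.59198487563489), np.float64(81.58167111778702), np.float64(80.81014217750516)]
{'red': [(-45, 24, 21, 159), (7, -21, 22, 181), (18, 48, 21, 150), (46, 27, 22, 154)], 'yel': [(-45, -25, 21, 156), (-16, -48, 22, 157), (15, 18, 22, 195), (19, -50, 21, 170)]} {'red': [(-45, 27, 19, 165), (7, -20, 21, 154), (19, 51, 20, 165), (46, 31, 20, 151)], 'yel': [(-44, -22, 19, 154), (-16, -47, 22, 119), (14, 16, 22, 162), (19, -49, 19, 166)]}
```

The paddle is steady on the bar and the tomatoes are mixed. Handing in.

```bash
python3 -c "
from bench import r
print(r.hand_in())"
```

```text
the job is handed in; nothing more can be done
None
```

I handed the job in at about 20 s of the 72 s allowed. At the last look every half of the pan held a red and a yellow, all eight tomatoes were in the pan, and the paddle lay nearly level and still across the bar. The hand-in returned no verdict.

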